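# Bleed the heating filter: open the vent cap, then hold the zone valve open

## Robot

A 6-joint arm with a two-finger parallel gripper is mounted at the origin on the work surface. World frame = base frame: x ahead of the robot, y to its left, z up, the work surface at z = 0. Lengths are in m, angles in degrees, forces in N, time in s.
With the tool pointing down it reaches from about 0.25 to 0.725 m from the base axis. Payload 9.7 kg.
Tool frame: the origin (TCP) lies midway between the tips of the shut fingers; the grasp point (between the pads) lies 19 mm behind it; z points along the fingers, y is the line along which they close (so a half turn about z gives the same grasp; the last joint's range is limited). The gripper opens to 85 mm and grips with 20 to 120 N. Pads are 22 mm wide; open, the fingers measure 114 mm over their backs; the gripper's body (76 mm by 85 mm) begins 54 mm behind the grasp point. The pads swing forward as they close: fully open they stand 13 mm farther back than shut.
Start: joints at [63.885, 4.979, 10.078, 95.1, 0, 90], TCP at [0.242, 0.494, 0.231] pointing down, gripper open.
Joint ranges: [-179.16, 179.16], [-48.56, 103.87], [-65.8, 70.77], [-126.05, 130.52], [-82.76, 87.17], [-180, 180]. Speed limits (degrees/s): [127.2, 127.2, 147.25, 180, 180, 180].

## Interface

Orientations are given as [roll, pitch, yaw] about the fixed x, y, z axes, in that order (R = Rz(yaw) Ry(pitch) Rx(roll)).
In Python, from workcell import * gives the robot as it stands.
- The arm moves only by the tool servo_tool, never from a script. Its argument "moves" is a list of rows, each a list of 4 numbers: the shift along the world's x, y, z in parts of the range, where 1.0 means 50 cm, then the turn about the world's z in fractions of the full range, 1 being pi rad. A call has 1 to 20 rows; each row is the pose to reach, as a shift and turn from the pose commanded when the call began; what a row does not reach only later rows make up. A row lasts 1/12 s, in which the tool goes at most 41.7 mm and 7.16 degrees, less where a joint would pass 70% of its speed; a pose out of reach is approached as far as the arm can. Shift and turn numbers lie between -1 and 1, and a call with a number outside is refused. A call with a gripper value outside its range is refused whole. "claw" is the closure, from 0 (fully open) to 1 (shut), set as the call begins (left out, the last holds). The fingers move at their own pace and stop on an object; "force" is the grip in N (left out, the last holds). Time passes only in rows, so rows that repeat a pose let the fingers close. It gives the time, the measured TCP pose, the force, the opening and the grip force at its end, in the units of the state.
- get_obs(): the state, without advancing time (a new reading comes with each control period).
- camera(name): name is "side" or "top" or "wrist"; returns the picture (384x512x3 uint8, red, green, blue); there is no depth.
- get_calibration(name): a dict with "fx", "fy", "cx", "cy" (pixels), "k1" (the pictures are not rectified: a ray, as slopes to the right and down, at radius r is drawn at 1 + k1 r^2 times it, then the intrinsics apply), "rvec" (rotation vector, rad) and "tvec" (3), from world to camera coordinates, as OpenCV has them; the wrist camera has in their place "tool_from_camera" (4x4, takes a point from camera to tool coordinates, whose origin is the TCP and whose axes are the flange's). Camera axes: x right, y down, z forward; pixel columns grow to the right and rows downward; lengths in m; the calibration is good to about 2 mm. A picture is of the moment at which its call begins: read the wrist's pose just before it. get_calibration takes no time and is no camera call.
- job_done(): hands the job in; it is judged then, once.
The state is a dict: "time": time; "q": joint angles; "qd": joint speeds; "joint_efforts": joint torques, N m; "ee_pos": TCP position; "tcp_rot": TCP orientation; "wrist_force": force on the tool from outside, world axes, zero at the start; "torque": the same for the moment, N m; "opening": finger opening in m; "grasp_force": force on a finger pad.
Only numpy, scipy, OpenCV 4.12 (cv2) and the standard library are available. Lean on these libraries where they do the work, as an engineer would, in place of code of your own. Each camera call takes 0.05 s, during which the arm holds its last target. There are 200 camera calls.

## Task

Air has to be let out of the heating system: first unscrew the winged vent cap on top of the black filter, anticlockwise, all the way to its stop (it stays on its neck). Then turn the spring-return dial on top of the zone valve clockwise, past its first and second clicks to the third position at the end of its travel, and finish while still holding it there with the gripper, because it springs back if let go. Leave the other things on the worktop where they are.

Things in the scene. Friction and masses are not known exactly. Their poses are not given: they have to be found in the camera images.
- filter: Magnetic system filter, fixed: an upright black plastic pot 96 mm across (100 mm at its foot), 135 mm tall, with one copper pipe stub on each side (along its y, reaching 86 mm from its axis, 66 mm high) going down through the worktop. Origin: centre of its underside on the worktop, z up. Stands left or right of the zone valve, at any yaw within 40 degrees.
- cap (a joint): Turning angle in rad of the brass winged vent cap on top of the filter: 0 screwed shut, grows anticlockwise seen from above, stop at 2.2. May start partly turned (up to 0.35). Stiff by friction (about 0.06 N m), stays where it is left and does not rise as it turns.
- cap_grip (a point): Point on the vent cap's vertical axis, at 165 mm above the worktop, the height to grip. It turns with the cap: its x axis lies along the wing. The wing is an upright bar 50 mm long, 12 mm thick, 36 mm high, from 21 mm below this point (hidden in a 38 mm round collar, whose top is 21 mm below) to 14 mm above. The filter's top is 30 mm below this point.
- valve: Motorised zone valve, fixed: low brass body between two copper pipes (along its y, reaching 91 mm from its centre, 41 mm high), under a white plastic head 90 x 76 mm whose flat top is 107 mm above the worktop. Origin: centre of its underside on the worktop, z up. Marks on the head's top show the dial's rest place and three positions; the third mark is the thickest.
- dial (a joint): Turning angle in rad of the dial on the zone valve's head: 0 at rest, grows clockwise seen from above. Clicks (detents) at 0.4, 0.8 and 1.2 (the third position); end stop at 1.26. A spring always returns it to 0 when let go, from every click; turning takes about 0.12 N m at the start, rising to 0.25 N m at the third position, up to 0.07 N m more between clicks.
- dial_grip (a point): Point on the dial's vertical axis, 137 mm above the worktop, the height to grip. It turns with the dial: its x axis lies along the grip bar, the pointer end with the white line at -x. The bar is grey plastic, 54 mm long, 13 mm thick, 36 mm high, its top 13 mm above this point, standing on a 56 mm disc whose top is 22 mm below this point (the head's top is 30 mm below).
- tape: Bystander, loose: flat white tape roll, 54 mm across, 14 mm high, lying between the filter and the valve. Origin: centre of its underside.
- elbow: Bystander, loose: copper pipe elbow, about 56 x 54 mm, 24 mm high, lying between the filter and the valve. Origin: on the worktop under its longer leg, 12 mm from the bend.
- mug: Bystander, loose: white mug, 82 mm across, 92 mm tall, at the far side. Origin: centre of its underside.
- inhibitor: Bystander, loose: white bottle, 68 mm across, 170 mm tall, at the far side. Origin: centre of its underside.
- paste: Bystander, loose: jar of jointing paste, 64 mm across, 60 mm tall, at the far side. Origin: centre of its underside.
- wrench: Bystander, loose: steel wrench 200 mm long lying at the left side. Its long axis is its x.
- screwdriver: Bystander, loose: screwdriver 200 mm long lying at the right side. Its long axis is its x.

How it is judged (in metres and radians):
On the way, in this order (a step that is already met when the one before it is completed fails the run):
1. the vent cap is unscrewed to its stop (past 2.0 rad) (value of joint cap above 2 rad), for 0.2 s.
2. the dial is held at its third position (past 1.1 rad) by the fingers (value of joint cap above 2 rad and value of joint dial above 1.1 rad and contact force between the fingers and dial above 1.5 N), for 0.3 s.
At the end, for the whole second after the job is handed in: The vent cap is past 2.0 rad (stop at 2.2); the dial is past 1.1 rad (third click at 1.2) with the fingers pressing on it with more than 1.5 N through the last second; every loose bystander is within 30 mm of where it started (all of step 2 and distance of each of tape, elbow, mug, inhibitor, paste, wrench, screwdriver from where it was at the start of the episode below 0.03 m); the arm keeps its last pose, push and grip.
It fails at once if a loose bystander is knocked away (moved more than 50 mm) (distance of any of tape, elbow, mug, inhibitor, paste, wrench, screwdriver from where it was at the start of the episode above 0.05 m).
It also fails if it takes over 64 s, if anything falls off the work surface, if the arm or the gripper's body presses on something with over 40 N, if the wrist force passes 120 N, or if a joint passes its speed limit or range.

## Working session

There is one attempt and no reset: what is moved stays moved. The work goes in short steps, Python scripts to look and compute and a tool call to move; the robot and the scene stay as the last step left them, time stands still between calls to the robot, and variables do not carry over. Pictures are saved under pics/ and viewed, at most 10 in all, crops included, and the job is handed in when it is done.

Besides the shell and the picture viewer there is one more tool, called after "Call:" in YAML: its name, and indented under it one key for each argument. servo_tool: Moves the arm, as the interface text tells. Its arguments: {"type":"object","properties":{"moves":{"type":"array","items":{"type":"array","items":{"type":"number"}}},"claw":{"type":"number"},"force":{"type":"number"}},"required":["moves"]}

```bash
mkdir -p pics; cat > h.py <<'E'
from workcell import *
import numpy as np, cv2
def save(n,im): cv2.imwrite('pics/'+n+'.png',cv2.cvtColor(im,cv2.COLOR_RGB2BGR))
from scipy.spatial.transform import Rotation as R
def ray(name,uv,obs=None):
    c=get_calibration(name)
    K=np.array([[c['fx'],0,c['cx']],[0,c['fy'],c['cy']],[0,0,1.]])
    p=cv2.undistortPoints(np.array(uv,float).reshape(-1,1,2),K,np.array([c['k1'],0,0,0,0.])).reshape(-1,2)
    d=np.c_[p,np.ones(len(p))]
    if 'rvec' in c:
        M=cv2.Rodrigues(np.array(c['rvec'],float))[0]; return -M.T@np.array(c['tvec']).ravel(), d@M
    T=np.eye(4);T[:3,:3]=R.from_euler('xyz',obs['tcp_rot'],degrees=True).as_matrix();T[:3,3]=obs['ee_pos']
    T=T@np.array(c['tool_from_camera']); return T[:3,3], d@T[:3,:3].T
def plane(name,uv,z,obs=None):
    o,d=ray(name,uv,obs); return o+d*((z-o[2])/d[:,2])[:,None]
E
python3 - <<'E'
from h import *
print(get_obs())
a,b=camera('top'),camera('side')
save('top0',a);save('side0',b)
for n in('top','side'):print(n,ray(n,[[256,192]]))
E
```

```text
{'time': 0.0, 'q': array([6.38852131e+01, 5.00992870e+00, 1.00337681e+01, 9.50987039e+01,
       1.92823753e-05, 8.99990835e+01]), 'qd': array([ 0.09264519,  0.00904021, -0.04485114, -0.00502487, -0.02199825,
        0.12246766]), 'joint_efforts': array([-1.67086735e-03, -5.20390427e+01,  4.64801788e+01,  1.62614178e-02,
       -2.88934393e-05,  6.90864709e-06]), 'ee_pos': array([0.24199329, 0.49364746, 0.23058816]), 'tcp_rot': array([-1.79925135e+02, -2.04798518e-05,  1.53886130e+02]), 'wrist_force': array([ 0.35174028, -0.36260728,  0.14053069]), 'torque': array([ 0.0196109 , -0.00790893,  0.01973897]), 'grasp_force': 0.0, 'opening': 0.08533474293031756}
top (array([0.51601498, 0.01487172, 1.09670146]), array([[ 0.05693244, -0.01442732, -0.99834832]]))
side (array([ 0.03086302, -0.84210431,  1.21666938]), array([[ 0.37848621,  0.57773151, -0.72351745]]))
```

View pics/top0.png

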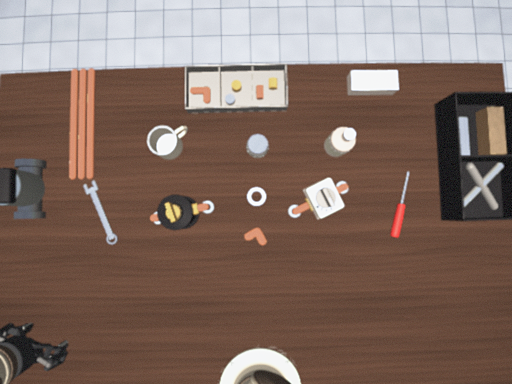

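View pics/side0.png

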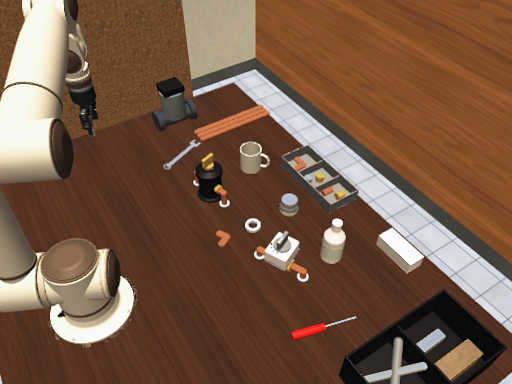

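The top view has the filter with its brass wing at about (174,212) and the valve head at about (324,199). The tape (257,197) and elbow (257,237) lie between them. Next I enlarge both fixtures.

```bash
python3 - <<'E'
from h import *
a=cv2.cvtColor(cv2.imread('pics/top0.png'),cv2.COLOR_BGR2RGB)
f=lambda x,y:cv2.resize(a[y:y+50,x:x+50],(400,400),interpolation=cv2.INTER_CUBIC)
save('crop0',np.hstack([f(150,187),f(299,174)]))
print(plane('top',[[174,212]],.17),plane('top',[[325,199]],.14))
h=cv2.cvtColor(a,cv2.COLOR_RGB2HSV)
m=((h[...,0]>18)&(h[...,0]<32)&(h[...,1]>130)&(h[...,2]>100)).astype(np.uint8);m[:187]=0;m[237:]=0;m[:,:150]=0;m[:,200:]=0
print(m.sum(),np.argwhere(m)[:,::-1].mean(0))
E
```

```text
[[0.52322713 0.20995402 0.17      ]] [[ 0.54785331 -0.17904599  0.14      ]]
19 [184.36842105 211.42105263]
```

View pics/crop0.png

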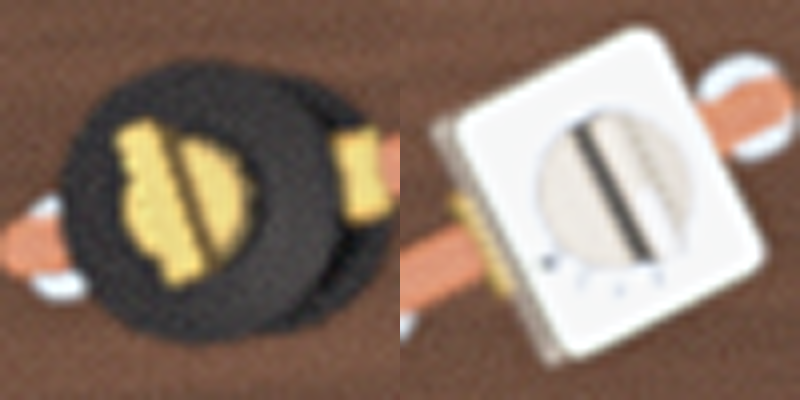

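```bash
python3 - <<'E'
from h import *
print(plane('top',[[170.4,212.2]],.179),plane('top',[[328,197.1]],.15),plane('top',[[166.9,202.6],[173.1,222]],.179))
print(np.round(get_calibration('wrist')['tool_from_camera'],3))
E
```

```text
[[0.52286338 0.21712014 0.179     ]] [[ 0.55224928 -0.18500885  0.15      ]] [[0.54710609 0.22566942 0.179     ]
 [0.49824428 0.21063324 0.179     ]]
[[-0.    -0.965 -0.262  0.067]
 [ 1.    -0.    -0.    -0.   ]
 [ 0.    -0.262  0.965 -0.144]
 [ 0.     0.     0.     1.   ]]
```

Units first: shifts go in shares of 50 cm and turns go in shares of pi rad. So -28 cm / 50 = -0.56, -25 cm / 50 = -0.5, 0.77 rad / 3.1416 = 0.2451.

Call:
servo_tool:
  moves:
    - [0,0,0.1,0.0318]
    - [0.08,-0.08,0.14,0.0637]
    - [0.14,-0.14,0.14,0.0955]
    - [0.2,-0.2,0.14,0.1273]
    - [0.26,-0.26,0.14,0.1592]
    - [0.32,-0.32,0.14,0.191]
    - [0.38,-0.38,0.14,0.2228]
    - [0.44,-0.44,0.14,0.2451]
    - [0.5,-0.5,0.14,0.2451]
    - [0.56,-0.56,0.14,0.2451]
    - [0.56,-0.56,0.14,0.2451]
    - [0.56,-0.56,0.14,0.2451]
  claw: 0

```text
time: 1.1
ee_pos: [0.5249, 0.2103, 0.2999]
tcp_rot: [-179.9, -0.1, -162.3]
wrist_force: [-0.5, 0.5, -0.6]
opening: 0.0856
grasp_force: 0.0
```

```bash
python3 - <<'E'
from h import *
o=get_obs();print(o['q'],o['ee_pos'])
im=camera('wrist');save('w1',im)
h=cv2.cvtColor(im,cv2.COLOR_RGB2HSV)
m=((h[...,0]>15)&(h[...,0]<35)&(h[...,1]>100)&(h[...,2]>80)).astype(np.uint8)
n,l,s,c=cv2.connectedComponentsWithStats(m)
for i in range(1,n):
  if s[i,4]>300:print(s[i],c[i])
E
```

```text
[ 2.18603400e+01  9.54433946e+00  2.28935484e+01  1.03441277e+02
 -6.03533974e-02  4.11453775e+00] [0.52487001 0.21025101 0.29989351]
[243 156  39  55 387] [262.30490956 176.02325581]
```

View pics/w1.png

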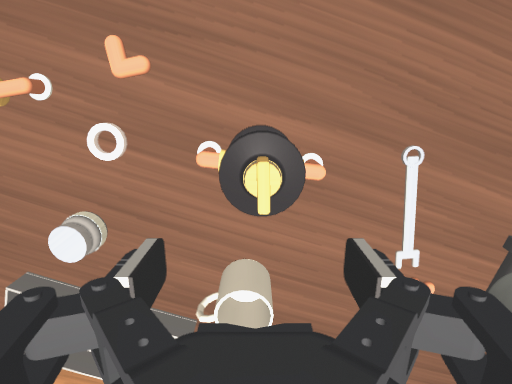

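The wrist view shows the wing running nearly vertical in the image, from about (263,157) to (264.5,213), so it is nearly in line with the tool's x. The collar is centred near (262,178).

```bash
python3 - <<'E'
from h import *
o=get_obs();im=cv2.cvtColor(cv2.imread('pics/w1.png'),cv2.COLOR_BGR2RGB)
h=cv2.cvtColor(im,cv2.COLOR_RGB2HSV)
m=((h[...,0]>15)&(h[...,0]<35)&(h[...,1]>80)&(h[...,2]>80))
m[:,:235]=0;m[:150]=0;m[220:]=0;m[:,300:]=0
P=[]
for v in range(155,217,3):
  u=np.where(m[v])[0]
  if len(u): print(v,u.min(),u.max(),im[v,u].mean(0).astype(int))
p=plane('wrist',[[263,158],[264.5,213]],.179,o);print(p,p.mean(0),np.degrees(np.arctan2(*(p[0]-p[1])[[1,0]])),np.linalg.norm(p[0]-p[1]))
E
```

```text
158 257 268 [175 138  79]
161 252 272 [189 157  94]
164 249 276 [221 204 129]
167 246 278 [231 221 144]
170 244 280 [234 226 149]
173 243 281 [236 230 154]
176 243 281 [244 238 158]
179 243 282 [240 234 154]
182 243 281 [240 235 157]
185 244 280 [242 237 156]
188 245 279 [238 231 152]
191 247 277 [233 227 151]
194 251 274 [230 221 145]
197 256 270 [227 220 146]
200 257 270 [232 226 150]
203 257 270 [232 226 150]
206 257 270 [232 226 150]
209 257 270 [230 224 149]
212 258 269 [245 240 156]
[[0.49541504 0.21070466 0.179     ]
 [0.5438309  0.2280818  0.179     ]] [0.51962297 0.21939323 0.179     ] -160.2562177413286 0.051439875886202246
```

Converted, -15 cm / 50 = -0.3, -13 cm / 50 = -0.26, 0.02 rad / 3.1416 = 0.0064.

Call:
servo_tool:
  moves:
    - [-0.008,0.016,-0.08,0.0064]
    - [-0.008,0.016,-0.14,0.0064]
    - [-0.008,0.016,-0.2,0.0064]
    - [-0.008,0.016,-0.26,0.0064]
    - [-0.008,0.016,-0.3,0.0064]
    - [-0.008,0.016,-0.3,0.0064]
    - [-0.008,0.016,-0.3,0.0064]

```text
time: 1.73
ee_pos: [0.517, 0.2223, 0.151]
tcp_rot: [-180.0, -0.1, -160.8]
wrist_force: [-0.2, 0.2, 0.2]
opening: 0.0852
grasp_force: 0.0
```

Call:
servo_tool:
  moves:
    - [0,0,0,0]
    - [0,0,0,0]
    - [0,0,0,0]
    - [0,0,0,0]
    - [0,0,0,0]
    - [0,0,0,0]
    - [0,0,0,0]
    - [0,0,0,0]
    - [0,0,0,0]
    - [0,0,0,0]
  claw: 1
  force: 40

```text
time: 2.57
ee_pos: [0.5199, 0.2175, 0.1524]
tcp_rot: [-179.5, 0.1, -161.1]
wrist_force: [7.5, -24.1, 6.3]
opening: 0.0111
grasp_force: 41.4
```

Converted, -0.5 cm / 50 = -0.01, 0.15 cm / 50 = 0.003.

Call:
servo_tool:
  moves:
    - [0.003,-0.01,0,0]
    - [0.003,-0.01,0,0]
    - [0.003,-0.01,0,0]

```text
time: 2.82
ee_pos: [0.5202, 0.2168, 0.1524]
tcp_rot: [180.0, 0.1, -160.9]
wrist_force: [-0.0, -1.2, 5.1]
opening: 0.0114
grasp_force: 42.1
```

Converted, 1 rad / 3.1416 = 0.3183.

Call:
servo_tool:
  moves:
    - [0,0,0,0.0318]
    - [0,0,0,0.0637]
    - [0,0,0,0.0955]
    - [0,0,0,0.1273]
    - [0,0,0,0.1592]
    - [0,0,0,0.191]
    - [0,0,0,0.2228]
    - [0,0,0,0.2546]
    - [0,0,0,0.2865]
    - [0,0,0,0.3183]
    - [0,0,0,0.3183]

```text
time: 3.73
ee_pos: [0.5226, 0.2146, 0.1524]
tcp_rot: [-179.6, -0.1, -103.4]
wrist_force: [13.4, -12.7, 2.2]
opening: 0.0116
grasp_force: 41.7
```

Converted, 0.35 cm / 50 = 0.007, -0.3 cm / 50 = -0.006, 0.8 rad / 3.1416 = 0.2546.

Call:
servo_tool:
  moves:
    - [0.007,-0.006,0,0.0318]
    - [0.007,-0.006,0,0.0637]
    - [0.007,-0.006,0,0.0955]
    - [0.007,-0.006,0,0.1273]
    - [0.007,-0.006,0,0.1592]
    - [0.007,-0.006,0,0.191]
    - [0.007,-0.006,0,0.2228]
    - [0.007,-0.006,0,0.2546]
    - [0.007,-0.006,0,0.2546]
    - [0.007,-0.006,0,0.2546]

```text
time: 4.57
ee_pos: [0.5256, 0.2146, 0.1524]
tcp_rot: [-179.7, -0.1, -57.7]
wrist_force: [11.0, 3.8, 0.5]
opening: 0.0113
grasp_force: 41.4
```

```bash
python3 -c "
from h import *
o=get_obs();print(o['q'],o['torque'],o['wrist_force'],o['tcp_rot'])"
```

```text
[ 2.22289614e+01  6.16337797e+00  2.62680578e+00  8.61163116e+01
 -3.13898958e-02 -1.00080383e+02] [ 0.64083964 -2.23097309  0.02247408] [10.96706216  3.75255496  0.47453169] [-1.79663736e+02 -9.16600660e-02 -5.76910197e+01]
```

Converted, 0.2 cm / 50 = 0.004, 0.1 cm / 50 = 0.002, 0.45 rad / 3.1416 = 0.1432.

Call:
servo_tool:
  moves:
    - [0.004,0.002,0,0.0318]
    - [0.004,0.002,0,0.0637]
    - [0.004,0.002,0,0.0955]
    - [0.004,0.002,0,0.1273]
    - [0.004,0.002,0,0.1432]
    - [0.004,0.002,0,0.1432]
    - [0.004,0.002,0,0.1432]

```text
time: 5.15
ee_pos: [0.5266, 0.2153, 0.1527]
tcp_rot: [-179.8, -0.1, -32.3]
wrist_force: [4.3, 3.3, 4.9]
opening: 0.0115
grasp_force: 144.1
```

```bash
python3 -c "
from h import *
o=get_obs();print(o['q'],o['torque'],o['wrist_force'],o['tcp_rot'])"
```

```text
[ 2.22177554e+01  6.43168931e+00  2.94813430e+00  8.62739517e+01
  3.98274462e-02 -1.25519406e+02] [ 0.81542159 -0.73531482 -4.05599365] [4.32118057 3.26801867 4.89314503] [-1.79779491e+02 -1.08467046e-01 -3.22629634e+01]
```

Converted, -0.05 rad / 3.1416 = -0.0159.

Call:
servo_tool:
  moves:
    - [0,0,0,-0.0159]
    - [0,0,0,-0.0159]
    - [0,0,0,-0.0159]

```text
time: 5.4
ee_pos: [0.5266, 0.2153, 0.1526]
tcp_rot: [-179.8, -0.1, -35.1]
wrist_force: [3.2, 3.1, 4.1]
opening: 0.011
grasp_force: 110.2
```

Converted, 15 cm / 50 = 0.3, 12 cm / 50 = 0.24.

Call:
servo_tool:
  moves:
    - [0,0,0,0]
    - [0,0,0,0]
    - [0,0,0,0]
    - [0,0,0,0]
    - [0,0,0,0]
    - [0,0,0,0]
    - [0,0,0,0]
    - [0,0,0.08,0]
    - [0,0,0.16,0]
    - [0,0,0.24,0]
    - [0,0,0.3,0]
    - [0,0,0.3,0]
  claw: 0

```text
time: 6.4
ee_pos: [0.5259, 0.2152, 0.3082]
tcp_rot: [-179.6, -0.3, -34.8]
wrist_force: [0.8, 0.2, 0.8]
opening: 0.0854
grasp_force: 0.0
```

```bash
python3 -c "
from h import *
o=get_obs();print(o['q'],o['torque'],o['ee_pos'],o['tcp_rot'],o['opening'])
save('w2',camera('wrist'))"
```

```text
[ 2.22572516e+01  9.68199242e+00  2.40112333e+01  1.03813593e+02
  2.11004164e-03 -1.22947811e+02] [-0.03995802 -0.02489074  0.02169019] [0.525899   0.21524001 0.30821019] [-179.56613477   -0.27867458  -34.7959829 ] 0.08539660001076083
```

View pics/w2.png

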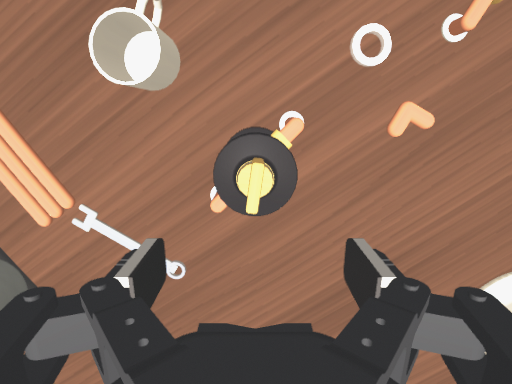

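The wing now runs from about (258,157) to (252,211), tilted a few degrees from the tool's axis. The bystanders look undisturbed. I'll compute the wing's turn and locate the pipes to check it.

```bash
python3 - <<'E'
from h import *
o=get_obs()
p=plane('wrist',[[258,159],[252.5,212]],.179,o);print(p.mean(0),np.degrees(np.arctan2(*(p[0]-p[1])[[1,0]])))
c=plane('top',[[155,218],[208,207]],.0,o);print('pipes',c, np.degrees(np.arctan2(*(c[0]-c[1])[[1,0]])))
c=plane('wrist',[[218,207],[294,119]],.03,o);print('pipes',c, np.degrees(np.arctan2(*(c[0]-c[1])[[1,0]])))
E
```

```text
[0.52521854 0.21530741 0.179     ] -40.53191952338253
pipes [[0.50791182 0.30311493 0.        ]
 [0.53711505 0.14358994 0.        ]] 100.37391126622701
pipes [[0.50061915 0.29921244 0.03      ]
 [0.54250014 0.13965408 0.03      ]] 104.70726668529187
```

The cap is at its stop: the wing has turned about 2.1 rad to 127° from the filter's axis. Now I move to the valve.

Converted, -40 cm / 50 = -0.8, 2.5 cm / 50 = 0.05, -2.08 rad / 3.1416 = -0.6621.

Call:
servo_tool:
  moves:
    - [0,-0.04,0,-0.035]
    - [0,-0.08,0,-0.07]
    - [0,-0.12,0,-0.105]
    - [0,-0.16,0,-0.1401]
    - [0,-0.2,0,-0.1751]
    - [0.01,-0.24,0,-0.2101]
    - [0.01,-0.28,0,-0.2451]
    - [0.01,-0.32,0,-0.2801]
    - [0.02,-0.36,0,-0.3151]
    - [0.02,-0.4,0,-0.3501]
    - [0.02,-0.44,0,-0.3852]
    - [0.02,-0.48,0,-0.4202]
    - [0.03,-0.52,0,-0.4552]
    - [0.03,-0.56,0,-0.4902]
    - [0.03,-0.6,0,-0.5252]
    - [0.04,-0.64,0,-0.5602]
    - [0.04,-0.68,0,-0.5952]
    - [0.05,-0.74,0,-0.6303]
    - [0.05,-0.8,0,-0.6621]
    - [0.05,-0.8,0,-0.6621]

```text
time: 8.12
ee_pos: [0.5498, -0.1891, 0.2992]
tcp_rot: [180.0, -0.1, -154.5]
wrist_force: [0.3, -0.1, -0.0]
opening: 0.0855
grasp_force: 0.0
```

Call:
servo_tool:
  moves:
    - [0,0,-0.06,0]
    - [0,0,-0.06,0]
    - [0,0,-0.06,0]

```text
time: 8.37
ee_pos: [0.5491, -0.1846, 0.2693]
tcp_rot: [179.8, -0.2, -153.9]
wrist_force: [-0.6, 0.2, 0.7]
opening: 0.0854
grasp_force: 0.0
```

```bash
python3 -c "
from h import *
o=get_obs();print(o['q'],o['ee_pos'],o['tcp_rot'],o['opening'])
a=camera('wrist');save('w3',a);save('w3c',cv2.resize(a[80:280,150:350],(600,600),interpolation=2))"
```

```text
[-1.85858871e+01  1.05053162e+01  2.04945533e+01  1.00245951e+02
  3.40733325e-03 -4.46422420e+01] [ 0.54913594 -0.18463621  0.26930803] [ 179.81718817   -0.18025923 -153.94336514] 0.08542611077648131
```

View pics/w3c.png

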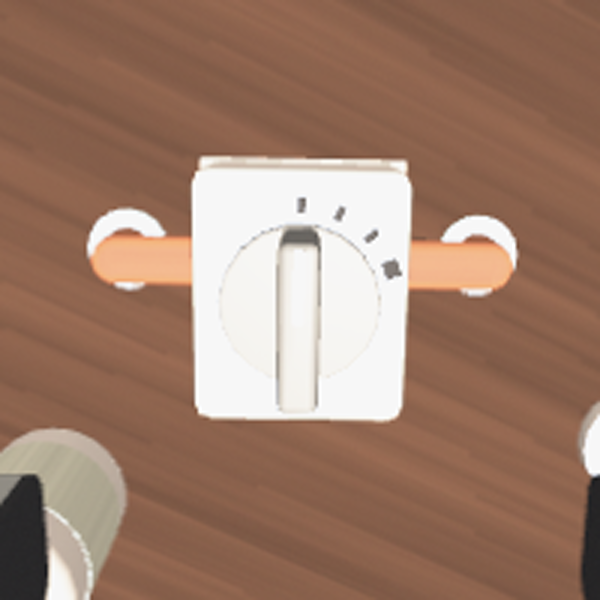

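The crop shows the bar's top from (299,240) to (297,410), well in line with the tool. The marks run clockwise to the thick third mark at (392,269).

```bash
python3 - <<'E'
from h import *
o=get_obs()
p=plane('wrist',[[249.7,160],[249,216.7]],.150,o);print(p,p.mean(0),np.linalg.norm(p[0]-p[1]),np.degrees(np.arctan2(*(p[0]-p[1])[[1,0]])),o['ee_pos'],o['tcp_rot'])
E
```

```text
[[ 0.52889829 -0.1993417   0.15      ]
 [ 0.57715565 -0.17672259  0.15      ]] [ 0.55302697 -0.18803215  0.15      ] 0.05329537378922868 -154.88665306922817 [ 0.54972599 -0.1846646   0.27120614] [ 1.79940448e+02 -5.56815172e-02 -1.53932835e+02]
```

Converted, -14.7 cm / 50 = -0.294, -0.35 cm / 50 = -0.007, -0.02 rad / 3.1416 = -0.0064.

Call:
servo_tool:
  moves:
    - [0.007,-0.007,-0.06,-0.0064]
    - [0.007,-0.007,-0.12,-0.0064]
    - [0.007,-0.007,-0.18,-0.0064]
    - [0.007,-0.007,-0.24,-0.0064]
    - [0.007,-0.007,-0.294,-0.0064]
    - [0.007,-0.007,-0.294,-0.0064]
    - [0.007,-0.007,-0.294,-0.0064]

```text
time: 9.0
ee_pos: [0.5536, -0.1882, 0.1252]
tcp_rot: [180.0, -0.0, -155.1]
wrist_force: [0.1, -0.1, 1.4]
opening: 0.0852
grasp_force: 0.0
```

Call:
servo_tool:
  moves:
    - [0,0,0,0]
    - [0,0,0,0]
    - [0,0,0,0]
    - [0,0,0,0]
    - [0,0,0,0]
    - [0,0,0,0]
    - [0,0,0,0]
    - [0,0,0,0]
    - [0,0,0,0]
    - [0,0,0,0]
  claw: 1
  force: 60

```text
time: 9.83
ee_pos: [0.5535, -0.1881, 0.125]
tcp_rot: [180.0, 0.0, -155.1]
wrist_force: [-3.1, 4.9, 6.6]
opening: 0.0119
grasp_force: 59.4
```

Well centred, with little side force. Now the clockwise turn.

Converted, -0.8 rad / 3.1416 = -0.2546.

Call:
servo_tool:
  moves:
    - [0,0,0,-0.0318]
    - [0,0,0,-0.0637]
    - [0,0,0,-0.0955]
    - [0,0,0,-0.1273]
    - [0,0,0,-0.1592]
    - [0,0,0,-0.191]
    - [0,0,0,-0.2228]
    - [0,0,0,-0.2546]
    - [0,0,0,-0.2546]

```text
time: 10.58
ee_pos: [0.5534, -0.188, 0.125]
tcp_rot: [179.9, -0.0, 158.7]
wrist_force: [-3.1, 4.4, 5.6]
opening: 0.0119
grasp_force: 59.5
```

Converted, -0.44 rad / 3.1416 = -0.1401.

Call:
servo_tool:
  moves:
    - [0,0,0,-0.0318]
    - [0,0,0,-0.0637]
    - [0,0,0,-0.0955]
    - [0,0,0,-0.1273]
    - [0,0,0,-0.1401]
    - [0,0,0,-0.1401]
    - [0,0,0,-0.1401]
    - [0,0,0,-0.1401]

```text
time: 11.25
ee_pos: [0.5534, -0.1879, 0.125]
tcp_rot: [180.0, -0.0, 133.9]
wrist_force: [-2.5, 4.1, 5.8]
opening: 0.012
grasp_force: 59.5
```

```bash
python3 -c "
from h import *
o=get_obs();print(o['q'],o['torque'],o['wrist_force'],o['tcp_rot'],o['grasp_force'])
a=camera('wrist');save('w4',a)"
```

```text
[-1.87881613e+01  8.88931876e+00  2.62195360e+00  8.37498321e+01
  5.89501799e-02  2.73307504e+01] [0.87320166 0.74981272 0.30935885] [-2.51611344  4.10371346  5.80578902] [ 1.79955526e+02 -4.23431520e-02  1.33881096e+02] 59.495569467544556
```

View pics/w4.png

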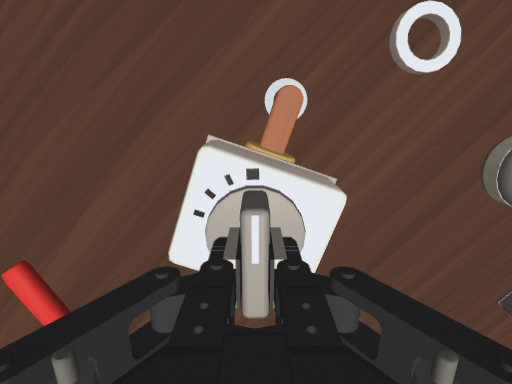

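The picture shows the pointer lined up with the thick third mark at (252,174). The tool has turned 71° and feels 0.31 N m, and the tape and screwdriver are undisturbed. I hold briefly and hand in.

Call:
servo_tool:
  moves:
    - [0,0,0,0]
    - [0,0,0,0]
    - [0,0,0,0]
    - [0,0,0,0]
    - [0,0,0,0]
    - [0,0,0,0]

```text
time: 11.8
ee_pos: [0.5534, -0.1879, 0.125]
tcp_rot: [180.0, -0.0, 133.9]
wrist_force: [-2.8, 5.6, 6.9]
opening: 0.0122
grasp_force: 59.5
```

```bash
python3 -c "
from h import *
print(get_obs()['tcp_rot'],job_done())"
```

```text
the job is handed in; nothing more can be done
[ 1.79955962e+02 -4.24376792e-02  1.33882258e+02] None
```

I unscrewed the vent cap to its stop, turned the dial to its third position with the gripper still holding it there, and handed the job in at about 12 s; no verdict came back.

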